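# Pin the end stop of a glazing jig

## Task

Take the steel locating pin out of its wooden rest and put it through the bushing of the sliding end stop on the jig, down onto the index bar, before the stop is moved. Then slide the stop with the pin in it along the rails, towards the end away from the clamp post, until the pin tip finds the one hole in the bar hidden under the stop's sole plate, and seat the pin fully home, collar flat on the bushing. Handle the pin gently, since the bar and the hole must not be marked by a hard push, then let go and leave the other things on the bench where they are.

Things in the scene. Friction and masses are not known exactly. Their poses are not given: they have to be found in the camera images.
- pin: Loose turned steel locating pin, 80 mm long, about 0.13 kg, round about its z. Origin at the centre of the tip, z up the pin: shank 12 mm diameter from 0 to 48 mm (first 3 mm taper to an 8 mm flat end), collar 28 mm diameter 48 to 52, head 22 mm diameter 52 to 80: grip it there. Starts upright in the rest, collar on the rest's top, shank in a 15 mm hole.
- pin_tip (a point): Centre of the pin's tip (the same point as the pin's origin).
- rest: Fixed light wooden block, 70 x 70 x 60 mm high, standing on the bench, with the pin in a hole in its middle. Origin at the centre of its underside.
- jig: Fixed bench jig: blue housing 170 mm (its x) by 420 mm (its y) by 55 mm high, with two aluminium rails along its y, tops 80 mm above the bench. A clamp post 212 mm high stands 175 mm from the middle, at the -y end. Origin at the centre of the underside, z up.
- bar_top (a point): Middle of the groove between the rails, 80 mm above the bench, at the level of the index bar's top. The steel bar (40 mm wide, 20 mm thick, locked) fills the groove under the whole travel of the stop. It has one through hole, 14 mm diameter, sharp-edged, on the jig's centre line (its x = 0); this point does NOT tell where along y.
- stop (a joint): End stop, an aluminium sole plate 140 x 102 x 12 mm that slides along the jig's y; value in m, 0 at the clamp-post end, grows to +y, travel ends at 0.070. About 2 N of friction; stays where left. Parked at 0.003 to 0.015. The bar's hole comes under the bushing at some value from 0.031 to 0.063, new each time; the plate always covers it.
- bush (a point): Centre of the mouth of the stop's bushing, a steel block 44 x 44 mm, top 109 mm above the bench; moves with the stop, axes as the jig's. Bore 14 mm, 28 mm deep, sharp-edged; the bar's top is 29 mm below this point. Fully home the collar lies on the bushing, the tip 48 mm below this point. 77 mm to +y an upright on the stop reaches 115 mm above the bench.
- glue: Bystander: glue bottle, 44 mm diameter, 120 mm high, loose. Origin under its centre.
- cleaner: Bystander: clear cleaner bottle, 70 mm diameter, 190 mm high, loose. Origin under its centre.
- offcut: Bystander: wooden offcut 50 x 140 x 18 mm, loose. Origin under its centre.
Not all that is in view belongs to the job. There is more than one size of the pin; the one meant has the size given above.

How it is judged (in metres and radians):
On the way:
1. the pin stands in the bushing with its tip on (within 6 mm of) the bar, before the stop is slid towards the hole (stop still below 0.024) (z of pin_tip in the frame of bush between -0.033 and -0.023 m and horizontal distance between pin_tip and bush below 0.004 m and value of joint stop below 0.024 m), for 0.1 s.
At the end, for the whole second after the job is handed in: The pin is home through bushing and bar: its tip at least 45.5 mm below the bushing's mouth (48 is fully home), within 5 mm of the bushing's axis, upright within 0.08 rad; pin and stop are at rest and the pin is released (z of pin_tip in the frame of bush below -0.0455 m and horizontal distance between pin_tip and bush below 0.005 m and angle between pin's own z axis and vertical below 0.08 rad and linear speed of pin below 0.02 m/s and velocity of joint stop between -0.01 and 0.01 m/s); the robot touches nothing.
It fails at once if the pin is pushed against the jig (bar, stop or housing) with more than 30 N while it is not yet home (tip less than 44 mm below the bushing's mouth) (contact force between pin and jig above 30 N and z of pin_tip in the frame of bush above -0.044 m).
It fails at once if a bystander is moved more than 30 mm (distance of any of glue, cleaner, offcut from where it was at the start of the episode above 0.03 m).
It also fails if it takes over 64 s, if anything falls off the work surface, if the arm or the gripper's body presses on something with over 40 N, if the wrist force passes 120 N, or if a joint passes its speed limit or range.

## Robot

A 7-joint arm with a two-finger parallel gripper is mounted at the origin on the work surface. World frame = base frame: x ahead of the robot, y to its left, z up, the work surface at z = 0. Lengths are in mm, angles in rad, forces in N, time in s.
With the tool pointing down it reaches from about 400 to 850 mm from the base axis. Payload 4.4 kg.
Tool frame: the origin (TCP) lies midway between the tips of the shut fingers; the grasp point (between the pads) lies bot.pinch_z behind it (bot.pinch_z is the distance from the TCP to the grasp point, in mm); z points along the fingers, y is the line along which they close (so a half turn about z gives the same grasp; the last joint's range is limited). The gripper opens to 94 mm and grips with 3 to 60 N. Pads are 16 mm wide; open, the fingers measure 119 mm over their backs; the gripper's body (75 mm by 177 mm) begins 78 mm behind the grasp point.
Start: joints at [1.154, 0.628, 0.038, 1.517, -0.027, 0.996, -0.02], TCP at [223.401, -610.418, 205.478] pointing down, gripper open.
Joint ranges: [-3.06, 3.06], [-0.37, 2.12], [-1.25, 1.32], [0.18, 2.47], [-1.1, 4.24], [0.23, 1.98], [-2.94, 2.94]. Speed limits (rad/s): [2.57, 2.57, 3.14, 3.14, 3.14, 3.14, 3.14].

## Interface

Orientations are given as a unit quaternion [x, y, z, w].
In Python, from plant import bot, grab_frame, order gives the robot as it stands.
- The arm moves only by the tool apply_moves, never from a script. Its arguments are lists of equal length, an entry for each row: "xyz": the shift along the tool's x, y, z in mm, a list of three; "spin": the turn about the tool's z in rad. A call has exactly 5 rows; each row is the pose to reach, as a shift and turn from the pose commanded when the call began, along the tool's axes at that moment; what a row does not reach only later rows make up. A row lasts 1/8 s, in which the tool goes at most 62.5 mm and 10.7 degrees, less where a joint would pass 70% of its speed; a pose out of reach is approached as far as the arm can. A call with a gripper value outside its range is refused whole. "gripper" is the gripper command: -1 is shut, 1 is fully open, values between are in proportion, set as the call begins (left out, the last holds). The fingers move at their own pace and stop on an object; "force" is the grip in N (left out, the last holds). Time passes only in rows, so rows that repeat a pose let the fingers close, or fill a call up. It gives the time, the measured TCP pose, the force, the opening and the grip force at its end, in the units of the state.
- bot.sense(): the state, without advancing time (a new reading comes with each control period).
- grab_frame(name): name is "scene" or "top"; returns a dict with "img" (384x512x3 uint8, red, green, blue), "depth" (384x512 float32, mm along the optical axis (not along the pixel's ray), 0 where there is no reading), "mtx" (3x3 intrinsics, pixels), "pose" (4x4, takes a point from camera to world coordinates). Camera axes: x right, y up, looking along -z (the intrinsics and any distortion apply to the point x, -y, -z); pixel columns grow to the right and rows downward; lengths in mm; the calibration is good to about 2 mm. A picture is of the moment at which its call begins.
- order.close_job(): hands the job in; it is judged then, once.
The state is a dict: "time_s": time; "q": joint angles; "dq": joint speeds; "tau": joint torques, N m; "tool_pos": TCP position; "ee_rot": TCP orientation; "force": force on the tool from outside, world axes, zero at the start; "torque": the same for the moment, N m; "grip_width": finger opening in mm; "grasp_force": force on a finger pad.
Only numpy, scipy, OpenCV 4.12 (cv2) and the standard library are available. Lean on these libraries where they do the work, as an engineer would, in place of code of your own. Each camera call takes 0.05 s, during which the arm holds its last target. There are 200 camera calls.

## Working session

There is one attempt and no reset: what is moved stays moved. The work goes in short steps, Python scripts to look and compute and a tool call to move; the robot and the scene stay as the last step left them, time stands still between calls to the robot, and variables do not carry over. Pictures are saved under pics/ and viewed, at most 10 in all, crops included, and the job is handed in when it is done.

Besides the shell and the picture viewer there is one more tool, called by a JSON object that holds its "fn" and its "kwargs", one argument or row to a line. apply_moves: Moves the arm, as the interface text tells. Its arguments: {"type":"object","properties":{"xyz":{"type":"array"},"spin":{"type":"array"},"gripper":{"type":"number"},"force":{"type":"number"}},"required":["xyz","spin"]}

```bash
mkdir -p pics
cat > h.py <<'E'
import numpy as np,cv2
from plant import bot,grab_frame,order
def pts(f):
    d=f["depth"];K=np.array(f["mtx"]);P=np.array(f["pose"])
    v,u=np.mgrid[:d.shape[0],:d.shape[1]]
    x=(u-K[0,2])/K[0,0]*d;y=(v-K[1,2])/K[1,1]*d
    return np.stack([x,-y,-d],-1)@P[:3,:3].T+P[:3,3]
def save(n,f): cv2.imwrite(f"pics/{n}.png",f["img"][...,::-1])
E
python3 - <<'E'
from h import *
print(bot.sense()); print(bot.pinch_z, [a for a in dir(bot) if a[0]!='_'])
for n in("scene","top"):
    f=grab_frame(n);save(n,f);np.savez(n,**f);print(n,np.array(f["mtx"]).tolist(),np.round(f["pose"],3).tolist(),[k for k in f])
E
```

```text
{'time_s': 0.0, 'q': array([ 1.15418087,  0.62932086,  0.03842367,  1.51835826, -0.02700192,
        0.99631508, -0.02002143]), 'dq': array([-0.00070814,  0.00023527, -0.00029736, -0.00118645,  0.00169165,
       -0.00086555, -0.00024988]), 'tau': array([ 4.73639670e-05, -5.49717772e+01,  1.14309389e+00, -1.86628693e+01,
       -5.23434416e-02,  2.37072702e-02,  1.62120318e-04]), 'tool_pos': array([ 223.18822609, -609.76534274,  204.57329786]), 'ee_rot': array([ 9.84655683e-01,  1.74505871e-01, -1.69903130e-04, -9.26658982e-04]), 'force': array([-0.24952177, -0.59932966,  0.33115302]), 'torque': array([ 0.00261035, -0.0020797 ,  0.04287961]), 'grasp_force': 0.0, 'grip_width': 93.94191708645336}
18.8 ['Unreachable', 'pinch_z', 'sense']
scene [[478.4203653173614, 0.0, 257.09177922994235], [0.0, 478.4203653173614, 196.6009515430665], [0.0, 0.0, 1.0]] [[-0.092, -0.688, 0.72, 1457.664], [0.996, -0.059, 0.071, 22.49], [-0.006, 0.723, 0.69, 985.939], [0.0, 0.0, 0.0, 1.0]] ['img', 'depth', 'mtx', 'pose']
top [[478.0470064744147, 0.0, 263.433993476907], [0.0, 478.0470064744147, 197.32803997859233], [0.0, 0.0, 1.0]] [[-0.032, 0.976, -0.217, 162.174], [-0.999, -0.031, 0.009, -37.744], [0.002, 0.217, 0.976, 1615.021], [0.0, 0.0, 0.0, 1.0]] ['img', 'depth', 'mtx', 'pose']
```

View pics/scene.png

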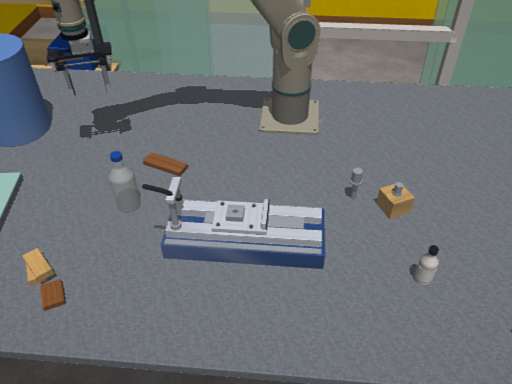

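View pics/top.png

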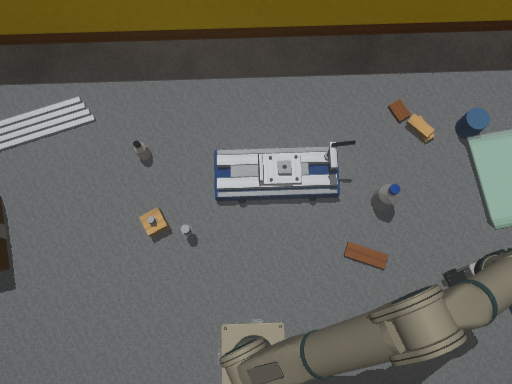

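The top view shows the rest with the pin at (152,221), a decoy pin at (186,230), the bushing block at (285,167), and the clamp post on the right at (333,155). So the stop slides left in the image, which is about world +y.

Run:
```python
from h import *
F={n:dict(np.load(n+".npz")) for n in("top","scene")}
W={n:pts(F[n]) for n in F}
def blob(n,c,r,z0,z1):
    w=W[n];m=np.zeros(w.shape[:2],bool);m[c[1]-r:c[1]+r+1,c[0]-r:c[0]+r+1]=1
    m&=(w[...,2]>z0)&(w[...,2]<z1)&(F[n]["depth"]>0)
    p=w[m];
    if len(p)<3:print(n,c,"few",len(p));return
    r_=cv2.minAreaRect(p[:,:2].astype(np.float32))
    print(n,c,len(p),"mean",p.mean(0).round(1),"mid",((p.min(0)+p.max(0))/2).round(1),"ext",np.ptp(p,axis=0).round(1),"rect",np.round(r_[0],1),np.round(r_[1],1),round(r_[2],1))
for n,c in(("top",(152,221)),("scene",(397,190))):
    blob(n,c,16,80,100); blob(n,c,20,50,66)
for n,c in(("top",(186,230)),("scene",(356,176))): blob(n,c,14,30,130)
for n,c in(("top",(285,167)),("scene",(235,212))): blob(n,c,16,103,115)
# jig housing, bush/plate
for n,c in(("top",(277,172)),("scene",(245,230))):
    blob(n,c,90,40,60); blob(n,c,85,74,84); blob(n,c,45,89,97)
a=[cv2.resize(F["top"]["img"][130:250,120:350],None,fx=3.4,fy=3.4,interpolation=cv2.INTER_CUBIC)]
cv2.imwrite("pics/c1.png",a[0][...,::-1])
w=W["top"];np.set_printoptions(linewidth=200)
print(w[155:182:2,270:302:2,2].round(0).astype(int))
```

```text
top (152, 221) 40 mean [438.9 315.1  90.5] mid [438.6 315.6  90.7] ext [20.  21.9 17.6] rect [439.1 316.7] [22.2 18.6] 67.7
top (152, 221) 403 mean [438.4 315.2  58.6] mid [439.4 315.4  57.9] ext [93.  91.2 15.5] rect [439.6 316. ] [72.4 71.4] 26.6
scene (397, 190) 54 mean [443.8 318.4  89.1] mid [441.3 318.4  87.8] ext [22.5 21.6 12. ] rect [441.7 319.2] [19.8 24.2] 65.6
scene (397, 190) 420 mean [449.8 316.9  58. ] mid [446.3 319.3  58. ] ext [88.1 93.6 15.9] rect [440.7 319.8] [72.8 75.4] 27.2
top (186, 230) 106 mean [401.2 199.8  89.3] mid [404.  201.2  84.8] ext [33.  33.4 55.4] rect [402.8 201.3] [29.4 34.3] 43.6
scene (356, 176) 212 mean [412.3 204.5  80. ] mid [408.6 205.3  68.2] ext [35.6 35.6 75.8] rect [407.3 203.9] [34.8 33. ] 47.6
top (285, 167) 152 mean [ 595.7 -122.8  107.8] mid [ 594.8 -117.4  108.8] ext [79.7 85.2 11.5] rect [ 593.7 -117.4] [81.5 81.5] 87.3
scene (235, 212) 223 mean [ 601.1 -119.2  107.7] mid [ 599.4 -119.6  107.7] ext [51.2 44.2  9.3] rect [ 599.4 -119.7] [49.8 45. ] 2.7
top (277, 172) 1835 mean [577.6 -93.6  54.4] mid [536.3 -56.4  50. ] ext [294.5
[... 1181 characters left out ...]
 106  103   93   93   89   86   86]
 [  91   92   89   92  106  104  109   84   94  109  103   89   93   96   95   93]
 [  95   87   89   90  102  114  107  113  110  114  113   97   94   91   89   94]
 [  90   88   94   90  112  107  108  107  112  109  109   90   94   93   93   94]
 [  89   95   95   88  107  109  104  109  107  108  105   96  101   96   88   97]
 [  93   91   89   93   87   94   89   95   88   90   91   92   91   92   93   96]
 [  92   88   92   99   93   93   93   91   92   93   93   90   96   95   91   91]
 [  92   94   92   94   97   92   93   96   94   88   89   95   90   93  102   98]
 [ 100   90   88   88   88   90   89   92   89   95   91   94   95   94   93   90]]
```

View pics/c1.png

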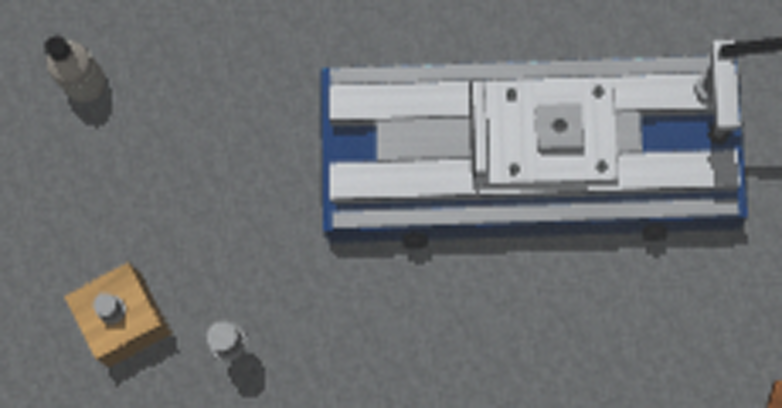

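{"fn": "apply_moves", "kwargs": {
  "xyz": [
    [48, -27, -23],
    [95, -54, -46],
    [143, -82, -69],
    [190, -109, -92],
    [238, -136, -115]
  ],
  "spin": [-0.18, -0.36, -0.54, -0.72, -0.9],
  "gripper": 0.2,
  "force": 40
}}

```text
time_s: 0.72
tool_pos: [400.8, -399.3, 321.0]
ee_rot: [0.809, 0.588, -0.0, -0.0]
force: [1.1, 0.3, -1.4]
grip_width: 56.8
grasp_force: 0.0
```

```bash
cat >> h.py <<'E'
from scipy.spatial.transform import Rotation as R
def st():
    s=bot.sense();r=R.from_quat(s["ee_rot"]).as_matrix()
    print("t",round(s["time_s"],2),"tcp",s["tool_pos"].round(2),"xang",np.degrees(np.arctan2(r[1,0],r[0,0])).round(2),"z",r[:,2].round(3),"F",s["force"].round(1),"w",round(s["grip_width"],1),"g",round(s["grasp_force"],1),"q",s["q"].round(2))
    return s,r
def go(x,y,z,ang=90):
    s,r=st();print("shift",(r.T@(np.array([x,y,z])-s["tool_pos"])).round(1),"spin",-np.radians(ang-np.degrees(np.arctan2(r[1,0],r[0,0]))).round(3))
E
python3 -c "
from h import *
go(480,-100,320);go(440,317,200)"
```

```text
t 0.72 tcp [ 400.85 -399.34  321.01] xang 72.0 z [-0.  0. -1.] F [ 1.1  0.3 -1.4] w 56.8 g 0.0 q [ 0.89  0.4  -0.23  1.59  0.1   1.16  0.32]
shift [309.1 -17.2   1. ] spin -0.314
t 0.72 tcp [ 400.85 -399.34  321.01] xang 72.0 z [-0.  0. -1.] F [ 1.1  0.3 -1.4] w 56.8 g 0.0 q [ 0.89  0.4  -0.23  1.59  0.1   1.16  0.32]
shift [ 693.4 -184.1  121.1] spin -0.314
```

{"fn": "apply_moves", "kwargs": {
  "xyz": [
    [61, -3, 0],
    [122, -7, 0],
    [183, -10, 0],
    [244, -14, 0],
    [305, -17, 0]
  ],
  "spin": [-0.08, -0.16, -0.24, -0.314, -0.314]
}}

```text
time_s: 1.35
tool_pos: [480.0, -104.3, 320.4]
ee_rot: [0.709, 0.705, -0.0, 0.0]
force: [-0.0, -0.5, 0.1]
grip_width: 56.2
grasp_force: 0.0
```

```bash
python3 -c "
from h import *
go(440,317,200)"
```

```text
t 1.35 tcp [ 479.96 -104.27  320.38] xang 89.67 z [-0. -0. -1.] F [-0.  -0.5  0.1] w 56.2 g 0.0 q [ 0.47  0.3  -0.41  1.77  0.13  1.1   0.01]
shift [421.  -42.4 120.3] spin -0.006
```

{"fn": "apply_moves", "kwargs": {
  "xyz": [
    [60, -6, 0],
    [121, -12, 0],
    [181, -18, 0],
    [241, -24, 0],
    [301, -30, 15]
  ],
  "spin": [-0.006, -0.006, -0.006, -0.006, -0.006]
}}

```text
time_s: 1.98
tool_pos: [452.1, 197.1, 306.0]
ee_rot: [0.707, 0.707, 0.001, 0.001]
force: [0.3, 0.0, 1.0]
grip_width: 56.1
grasp_force: 0.0
```

{"fn": "apply_moves", "kwargs": {
  "xyz": [
    [55, -6, 25],
    [110, -11, 50],
    [120, -12, 105],
    [120, -12, 105],
    [120, -12, 105]
  ],
  "spin": [0, 0, 0, 0, 0]
}}

```text
time_s: 2.6
tool_pos: [440.7, 314.6, 201.7]
ee_rot: [0.708, 0.707, 0.0, 0.0]
force: [0.8, -0.5, -0.2]
grip_width: 56.4
grasp_force: 0.0
```

Run:
```python
from h import *
go(440,317,70)
out=[]
for n,c in(("top",(152,221)),("scene",(397,190))):
    f=grab_frame(n);out.append(cv2.resize(f["img"][c[1]-40:c[1]+40,c[0]-40:c[0]+40],(390,390),interpolation=cv2.INTER_CUBIC))
    w=pts(f)
cv2.imwrite("pics/c2.png",np.hstack(out)[...,::-1])
```

```text
t 2.6 tcp [440.66 314.61 201.68] xang 89.93 z [ 0.001  0.    -1.   ] F [ 0.8 -0.5 -0.2] w 56.4 g 0.0 q [-0.33  0.52 -0.51  1.82  0.32  0.89 -0.99]
shift [  2.4  -0.8 131.7] spin -0.001
```

View pics/c2.png

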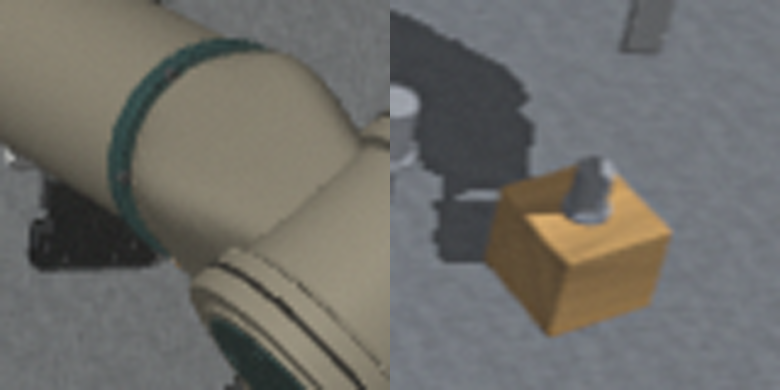

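The scene crop shows the pin upright in the rest with the collar flat. I'll go down with the fingertips just above the collar top, which is at z = 64.

{"fn": "apply_moves", "kwargs": {
  "xyz": [
    [3, -0.7, 50],
    [3, -0.7, 100],
    [3, -0.7, 126],
    [3, -0.7, 133],
    [3, -0.7, 133]
  ],
  "spin": [0, 0, 0, 0, 0]
}}

```text
time_s: 3.32
tool_pos: [440.2, 318.4, 68.8]
ee_rot: [0.707, 0.707, 0.001, 0.0]
force: [-0.8, 0.4, -0.1]
grip_width: 56.3
grasp_force: 0.0
```

Run:
```python
from h import *
st()
f=grab_frame("scene");c=(397,190)
cv2.imwrite("pics/c3.png",cv2.resize(f["img"][c[1]-50:c[1]+40,c[0]-60:c[0]+60],(780,585),interpolation=cv2.INTER_CUBIC)[...,::-1])
```

```text
t 3.33 tcp [440.23 318.38  68.78] xang 89.94 z [ 0.002  0.001 -1.   ] F [-0.8  0.4 -0.1] w 56.3 g 0.0 q [-0.42  0.7  -0.4   1.93  0.46  0.6  -1.12]
```

View pics/c3.png

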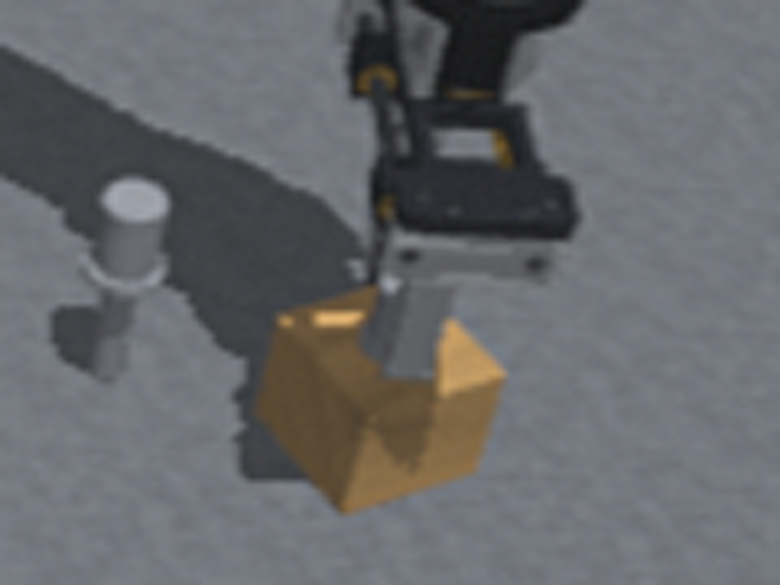

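The front finger hides the pin and the gripper is astride it. Now I'll close.

{"fn": "apply_moves", "kwargs": {
  "xyz": [
    [0, 0, 0],
    [0, 0, 0],
    [0, 0, 0],
    [0, 0, 0],
    [0, 0, 0]
  ],
  "spin": [0, 0, 0, 0, 0],
  "gripper": -1,
  "force": 30
}}

```text
time_s: 4.0
tool_pos: [439.3, 318.2, 67.7]
ee_rot: [0.707, 0.707, 0.0, 0.0]
force: [0.5, -0.2, 2.2]
grip_width: 21.6
grasp_force: 30.0
```

```bash
python3 -c "
from h import *
st()"
```

```text
t 4.0 tcp [439.3  318.19  67.68] xang 90.0 z [ 0.  0. -1.] F [ 0.5 -0.2  2.2] w 21.6 g 30.0 q [-0.42  0.7  -0.4   1.93  0.46  0.6  -1.12]
```

{"fn": "apply_moves", "kwargs": {
  "xyz": [
    [0, 0, -15],
    [0, 0, -60],
    [0, 0, -110],
    [-30, 10, -140],
    [-80, 29, -140]
  ],
  "spin": [0, 0, 0, 0, 0]
}}

```text
time_s: 4.62
tool_pos: [468.8, 240.5, 211.0]
ee_rot: [0.705, 0.709, 0.003, 0.0]
force: [1.6, -0.2, -1.7]
grip_width: 21.3
grasp_force: 30.0
```

Run:
```python
from h import *
st()
def ray(F,u,v,z):
    K=F["mtx"];P=F["pose"];d=P[:3,:3]@np.array([(u-K[0,2])/K[0,0],-(v-K[1,2])/K[1,1],-1]);o=P[:3,3]
    return (o+d*(z-o[2])/d[2])[:2].round(1)
for n,c in(("top",(285,167)),("scene",(235,212))):
    F=dict(np.load(n+".npz"));z=pts(F)[...,2]
    m=((z>101.5)&(z<118)).astype(np.uint8);m=cv2.medianBlur(m,3)
    k,l,s,ce=cv2.connectedComponentsWithStats(m)
    i=l[c[1]-4:c[1]+5,c[0]-6:c[0]+7].max();print(n,s[i],ce[i].round(2))
    r=cv2.minAreaRect(np.argwhere(l==i)[:,::-1].astype(np.float32));print(r,"centre",ray(F,*r[0],109),ray(F,*ce[i],109))
    # dark bore
    g=cv2.cvtColor(F["img"],cv2.COLOR_RGB2GRAY).astype(float);a=g[c[1]-5:c[1]+6,c[0]-5:c[0]+6];print(a.astype(int))
    wt=np.clip(np.median(a)-15-a,0,None);v,u=np.mgrid[-5:6,-5:6]
    b=(c[0]+(wt*u).sum()/wt.sum(),c[1]+(wt*v).sum()/wt.sum());print("bore",np.round(b,2),ray(F,*b,109),ray(F,*b,105))
```

```text
t 4.62 tcp [468.84 240.48 211.04] xang 90.27 z [ 0.005  0.004 -1.   ] F [ 1.6 -0.2 -1.7] w 21.3 g 30.0 q [-0.16  0.48 -0.53  1.85  0.31  0.88 -0.84]
top [278 160  14  14 165] [284.26 167.04]
((284.5, 166.5), (13.0, 13.0), 90.0) centre [ 597.5 -123.7] [ 595.7 -122.8]
[[158 158 157 158 158 161 158 157 157 157 159]
 [159 159 157 157 158 159 158 157 157 157 159]
 [156 157 157 151 146 148 157 155 156 156 158]
 [157 156 150 103  74  86 138 155 155 154 156]
 [155 152 117  72  73  72  89 156 155 156 156]
 [159 155 119  83  81  79  97 158 159 155 158]
 [161 161 158 115 100 108 138 161 160 159 158]
 [159 161 161 160 146 161 160 160 159 158 156]
 [159 159 159 158 156 157 157 156 155 157 153]
 [157 155 156 156 156 156 155 156 155 156 154]
 [155 153 150 151 148 150 149 150 149 150 148]]
bore [284.18 166.36] [ 598.  -122.6] [ 599.2 -122.9]
scene [226 205  19  15 232] [235.3  211.46]
((235.04827880859375, 211.4207000732422), (17.605642318725586, 14.117733001708984), 4.763641834259033) centre [ 602.8 -119.2] [ 602.9 -118.5]
[[155 154 155 155 155 155 154 153 153 154 153]
 [159 157 159 162 159 159 159 160 161 157 158]
 [157 160 158 150 134 130 132 148 161 160 161]
 [156 154 138 112 109 107 104 116 144 158 158]
 [153 153 134 100 100 102  99 112 142 155 154]
 [156 156 147 126 112 114 118 136 154 155 154]
 [157 157 157 155 154 153 153 156 157 155 155]
 [156 157 158 157 158 158 158 156 157 157 157]
 [157 158 160 159 158 159 158 159 159 159 159]
 [147 151 159 158 159 162 160 160 160 159 161]
 [114 114 115 116 115 122 126 125 125 129 136]]
bore [234.55 212.66] [ 607.4 -119.9] [ 603.5 -120.6]
```

{"fn": "apply_moves", "kwargs": {
  "xyz": [
    [-60, 22, 0],
    [-120, 44, 0],
    [-180, 66, 0],
    [-240, 88, 0],
    [-300, 109, 0]
  ],
  "spin": [0, 0, 0, 0, 0]
}}

```text
time_s: 5.25
tool_pos: [575.0, -57.3, 208.4]
ee_rot: [0.707, 0.707, 0.0, -0.0]
force: [1.0, 1.3, -0.4]
grip_width: 21.5
grasp_force: 30.0
```

{"fn": "apply_moves", "kwargs": {
  "xyz": [
    [-40, 14, 0],
    [-59, 21, 10],
    [-59, 21, 20],
    [-59, 21, 20],
    [-59, 21, 20]
  ],
  "spin": [0, 0, 0, 0, 0]
}}

```text
time_s: 5.88
tool_pos: [595.7, -112.0, 187.7]
ee_rot: [0.706, 0.708, 0.0, -0.0]
force: [0.3, 0.6, -0.6]
grip_width: 21.3
grasp_force: 30.0
```

Run:
```python
from h import *
go(598,-121,185)
f=grab_frame("scene");g=grab_frame("top");np.savez("s2",**f)
c=(235,195)
a=cv2.resize(f["img"][c[1]-40:c[1]+40,c[0]-40:c[0]+40],(400,400),interpolation=cv2.INTER_CUBIC)
c=(285,167)
b=cv2.resize(g["img"][c[1]-40:c[1]+40,c[0]-40:c[0]+40],(400,400),interpolation=cv2.INTER_CUBIC)
cv2.imwrite("pics/c4.png",np.hstack([a,b])[...,::-1])
# pin head before the move
F=dict(np.load("top.npz"));hsv=cv2.cvtColor(F["img"],cv2.COLOR_RGB2HSV)
print(hsv[212:230,144:162,1])
F=dict(np.load("scene.npz"));hsv=cv2.cvtColor(F["img"],cv2.COLOR_RGB2HSV)
print(hsv[178:202,386:410,1])
```

```text
t 5.88 tcp [ 595.7  -111.97  187.7 ] xang 90.2 z [-0.     0.001 -1.   ] F [ 0.3  0.6 -0.6] w 21.3 g 30.0 q [ 0.44  0.62 -0.49  1.66  0.34  0.95 -0.17]
shift [-9.   2.3  2.7] spin 0.004
[[  5  11  18  82 102 117 115 114 114 115 116 116 114 119 116 114 114  83]
 [ 17  81  83 116 114 116 117 116 114 115 117 117 115 116 115 116 116  92]
 [ 84 116 117 118 116 115 116 115 116 114 116 116 117 115 118 117 116 113]
 [117 117 117 116 115 104 103 106 110 114 115 116 117 115 116 117 116 116]
 [117 117 116 115 101  46  48  49  74  98 101 118 116 115 120 116 117 116]
 [115 115 115 104  40   5   5   6   8  11  30  96 116 118 116 119 117 117]
 [117 114 114  78   6   5   6   6   5   6   2   3  97 117 116 115 115 117]
 [116 116 111  55   6   6   5   3   5   7   8   0  38 115 115 116 116 115]
 [115 114 113  65   6   6   5   3   7   7   4   7   3 107 114 117 116 117]
 [116 116 115 110   8   5   5   5   9   5   0  15   4 108 117 117 115 117]
 [116 116 117 114  66   4   5   5   3   4   4   4  33 118 116 115 117 118]
 [117 117 118 118 115  49   7   0   4   0   3  13  84 118 115 116 116 117]
 [117 118 116 1
[... 2160 characters left out ...]
23 124 122 121 125 126 119  83   7  15  24  26  19  25  92 123 126
  123 120 123 123 125 123]
 [123 123 122 124 124 123 124 126 124 123 114  94  92 105 118 123 126 123
  121 120 121 123 121 122]
 [105 122 124 122 125 123 123 124 124 127 126 124 124 124 125 123 120 122
  123 121 124 123 123 123]
 [102 113 120 121 123 125 123 123 124 122 124 125 125 122 122 124 122 123
  121 121 123 122 122 122]
 [104 104 115 124 123 123 123 122 123 123 121 121 123 122 121 122 123 123
  123 125 123 123 122 121]
 [105 102 103 116 121 123 123 122 120 122 121 118 122 124 121 123 124 123
  124 123 121 121 117 115]
 [108 106 105 108 115 120 123 123 121 122 123 124 123 123 123 121 123 120
  119 115 116 118 117 115]]
```

View pics/c4.png

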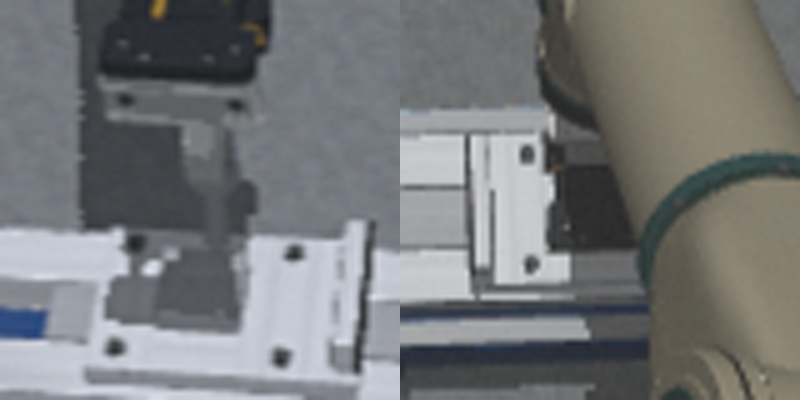

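The scene crop shows the pin held above the bushing, with its shank near (238,198), but it blends into the shadow. I'll measure the shank columns by number.

```bash
cat >> h.py <<'E'
def ray(F,u,v,z):
    K=F["mtx"];P=F["pose"];d=P[:3,:3]@np.array([(u-K[0,2])/K[0,0],-(v-K[1,2])/K[1,1],-1]);o=P[:3,3]
    return (o+d*(z-o[2])/d[2])[:2].round(1)
def proj(F,p):
    K=F["mtx"];P=F["pose"];c=P[:3,:3].T@(np.array(p)-P[:3,3]);return np.round([K[0,2]+K[0,0]*c[0]/-c[2],K[1,2]-K[1,1]*c[1]/-c[2]],2)
E
python3 - <<'E'
from h import *
np.set_printoptions(linewidth=220)
T=dict(np.load("top.npz"));S=dict(np.load("scene.npz"));F=dict(np.load("s2.npz"))
print("top collar",ray(T,152.2,220.4,64),"head",ray(T,151.1,220.1,92))
print("scene collar",ray(S,396.9,190.5,63),"bush",ray(S,235,210.4,109))
x,y,z=595.7,-112,187.7
for h in(0,20,40,50):print(h,proj(F,(x,y,z-55.7+h)))
g=cv2.cvtColor(F["img"],cv2.COLOR_RGB2GRAY)
print("cols 226..249");
for r in range(180,212):print(r,g[r,226:250])
E
```

```text
top collar [440.4 316.1] head [436.5 313.3]
scene collar [436.4 318.7] bush [ 599.2 -119.8]
0 [237.86 203.27]
20 [237.59 197.61]
40 [237.31 191.81]
50 [237.17 188.87]
cols 226..249
180 [ 75  75  73  72  76  99 124 124 122 121 120 113 100 101 105 113 119 122 123 119 120 121 117 118]
181 [ 67  69  68  65  65 101 129 122 122 122 122 113 104 100  85  98 114 119 117 117 120 122 122 121]
182 [ 68  69  70  66  65 103 131 122 121 121 122 115 101  97  82  92 115 121 120 119 122 122 124 121]
183 [ 66  66  69  68  69 113 142 124 121 123 123 114 100  92  79  93 116 124 125 125 124 123 120 120]
184 [ 66  67  67  68  66  92 120 123 124 123 122 112  99  92  78  86 108 125 126 123 120 118 117 118]
185 [ 66  68  66  67  66  89 116 123 122 123 116 100 100  92  77  84 108 127 125 121 121 120 120 120]
186 [ 67  67  66  67  66  81  99 101 102 109 113  98  98  91  77  85 107 124 123 116 115 119 122 122]
187 [ 67  65  66  66  69  85 102  99  95  98  99  98  99  88  70  74  95 116 122 120 121 124 123 121]
188 [ 68  66  66  69  69  79  92  98  97  97  98  98  98  87  74  75  89 113 123 123 124 124 122 121]
1
[... 1644 characters left out ...]
152 159 137  88  85  87  88  89  88  85  81  84  90  95 118 134 164 200 199 200 201 199]
206 [114 129 157 161 137  89  84  86  86  87  86  86  85  85  88 122 156 151 170 201 200 200 201 198]
207 [190 146 101  98  94  84  87  87  88  87  88  87  87  85  86 125 160 150 166 199 201 201 200 198]
208 [199 147  88  84  87  87  90  89  89  91  90  89  89  88  88 125 162 151 150 182 200 202 200 196]
209 [182 116  86  86  86  90  91  90  92  91  92  91  88  90  86  97 133 139 133 180 200 202 200 195]
210 [117  88  84  86  88  86  86  86  88  89  88  87  85  88  86  89 124 139 148 199 203 202 198 195]
211 [ 97  84  84  87  87  87  84  83  87  87  86  85  85  86  85  87 123 137 151 201 203 202 197 194]
```

{"fn": "apply_moves", "kwargs": {
  "xyz": [
    [-4, 1.5, 0],
    [-8, 2.3, 4],
    [-8, 2.3, 12],
    [-8, 2.3, 15],
    [-8, 2.3, 15]
  ],
  "spin": [0, 0, 0, 0, 0]
}}

```text
time_s: 6.6
tool_pos: [597.9, -122.4, 172.0]
ee_rot: [0.707, 0.707, -0.0, -0.0]
force: [-0.2, -0.5, -1.0]
grip_width: 21.2
grasp_force: 30.0
```

```bash
python3 -c "
from h import *
go(598,-120.1,168)"
```

```text
t 6.6 tcp [ 597.85 -122.42  171.98] xang 90.01 z [-0.001  0.    -1.   ] F [-0.2 -0.5 -1. ] w 21.2 g 30.0 q [ 0.45  0.65 -0.48  1.66  0.36  0.93 -0.17]
shift [2.3 0.2 4. ] spin 0.0
```

{"fn": "apply_moves", "kwargs": {
  "xyz": [
    [2.3, 0.2, 1],
    [2.3, 0.2, 2],
    [2.3, 0.2, 3],
    [2.3, 0.2, 3],
    [2.3, 0.2, 3]
  ],
  "spin": [0, 0, 0, 0, 0]
}}

```text
time_s: 7.22
tool_pos: [598.4, -120.3, 169.5]
ee_rot: [0.707, 0.707, 0.0, 0.0]
force: [0.1, -0.8, -1.0]
grip_width: 21.8
grasp_force: 30.0
```

Run:
```python
from h import *
np.set_printoptions(linewidth=220)
go(598,-120.1,168)
f=grab_frame("scene")
s=bot.sense()["tool_pos"]
for h in(0,30,):print(h,proj(f,s+[0,0,h-55.7]))
g=cv2.cvtColor(f["img"],cv2.COLOR_RGB2GRAY)
for r in range(198,218):print(r,g[r,224:248])
```

```text
t 7.22 tcp [ 598.41 -120.35  169.55] xang 89.99 z [ 0. -0. -1.] F [ 0.1 -0.8 -1. ] w 21.8 g 30.0 q [ 0.45  0.65 -0.48  1.66  0.36  0.92 -0.17]
shift [ 0.2 -0.4  1.5] spin -0.0
0 [234.78 208.86]
30 [234.32 200.49]
198 [ 69  68  69  68  67  71  79  85  87  86  88  87  89  86  80  73  69  69  68  68  92 120 121 123]
199 [ 67  66  67  64  67  67  68  75  82  85  88  87  82  74  72  68  70  68  69  73  94 117 117 116]
200 [ 78  75  71  71  69  69  68  70  75  83  85  87  78  72  69  70  69  71  95 120 121 119 118 116]
201 [104 108 108 108 107 104  98  97  90  85  86  85  83  81  79  79  86  94 113 131 130 126 124 120]
202 [ 94 110 112 111 111 110 109 111  98  83  86  85  85  94 107 108 105 114 159 199 199 196 187 176]
203 [ 90 109 110 109 110 108 110 110 100  83  85  85  83  96 111 111 113 156 203 211 209 206 200 200]
204 [ 99 111 111 105  97  97 101 102  96  84  85  87  84  94 108 107 105 116 164 203 203 200 199 201]
205 [107 109 110 103  90  87  87  88  85  83  86  87  82  84  89  87  88  91 135 175 189 198 198 200]
206 [107 110 109 101  86  86  85  85  83  81  86  88  82  81  86  85  9
[... 452 characters left out ...]
171  93  84  86  86  86  84  84  85  88  86  86 118 154 161 157 158 134 149 201 205 201]
212 [208 182 116  83  86  86  86  88  87  85  87  87  86  85  92 129 158 158 155 134 152 200 205 202]
213 [131 119  93  85  87  88  89  89  88  89  89  89  88  83  85 122 159 160 149 123 152 201 204 202]
214 [107 102  92  86  88  86  88  88  89  87  88  88  90  87  86 123 161 162 149 131 163 201 204 202]
215 [110 103  91  88  88  89  88  87  89  89  89  88  89  85  87 127 164 164 145 138 178 203 204 201]
216 [111 102  87  86  87  88  88  89  89  87  89  89  89  88  88 127 163 164 139 131 183 202 204 201]
217 [111 104  88  89  90  90  91  90  90  90  89  88  89  88  86  93 118 135 120 146 199 204 203 202]
```

{"fn": "apply_moves", "kwargs": {
  "xyz": [
    [0.3, 0.2, 2],
    [0.3, 0.2, 4],
    [0.3, 0.2, 5.5],
    [0.3, 0.2, 7],
    [0.3, 0.2, 7]
  ],
  "spin": [0, 0, 0, 0, 0]
}}

```text
time_s: 7.9
tool_pos: [598.5, -120.0, 162.3]
ee_rot: [0.707, 0.707, -0.0, -0.0]
force: [0.2, 0.4, -0.6]
grip_width: 21.1
grasp_force: 30.0
```

{"fn": "apply_moves", "kwargs": {
  "xyz": [
    [0, 0, 1],
    [0, 0, 2],
    [0, 0, 3],
    [0, 0, 4],
    [0, 0, 4]
  ],
  "spin": [0, 0, 0, 0, 0]
}}

```text
time_s: 8.52
tool_pos: [598.5, -120.0, 158.4]
ee_rot: [0.707, 0.707, -0.0, -0.0]
force: [-0.5, -0.3, -1.4]
grip_width: 21.2
grasp_force: 30.0
```

{"fn": "apply_moves", "kwargs": {
  "xyz": [
    [0, 0, 2],
    [0, 0, 4],
    [0, 0, 6],
    [0, 0, 8],
    [0, 0, 8]
  ],
  "spin": [0, 0, 0, 0, 0]
}}

```text
time_s: 9.15
tool_pos: [598.4, -119.9, 150.2]
ee_rot: [0.707, 0.707, -0.0, -0.0]
force: [-0.5, 0.2, -0.7]
grip_width: 21.0
grasp_force: 30.0
```

{"fn": "apply_moves", "kwargs": {
  "xyz": [
    [0, 0, 2],
    [0, 0, 4],
    [0, 0, 6],
    [0, 0, 8],
    [0, 0, 8]
  ],
  "spin": [0, 0, 0, 0, 0]
}}

```text
time_s: 9.78
tool_pos: [598.5, -119.9, 142.3]
ee_rot: [0.707, 0.707, -0.0, -0.0]
force: [0.0, 0.4, -1.1]
grip_width: 21.3
grasp_force: 30.0
```

{"fn": "apply_moves", "kwargs": {
  "xyz": [
    [0, 0, 1],
    [0, 0, 2],
    [0, 0, 3],
    [0, 0, 4],
    [0, 0, 4.5]
  ],
  "spin": [0, 0, 0, 0, 0]
}}

```text
time_s: 10.4
tool_pos: [598.6, -120.0, 137.9]
ee_rot: [0.707, 0.707, 0.0, -0.0]
force: [-0.8, -0.8, -1.0]
grip_width: 21.2
grasp_force: 30.0
```

{"fn": "apply_moves", "kwargs": {
  "xyz": [
    [0, 0, 0.3],
    [0, 0, 0.6],
    [0, 0, 1.0],
    [0, 0, 1.0],
    [0, 0, 1.0]
  ],
  "spin": [0, 0, 0, 0, 0]
}}

```text
time_s: 11.02
tool_pos: [598.6, -120.0, 137.0]
ee_rot: [0.707, 0.707, 0.0, 0.0]
force: [-0.7, -1.3, -0.8]
grip_width: 21.5
grasp_force: 30.0
```

{"fn": "apply_moves", "kwargs": {
  "xyz": [
    [0, 0, 0.3],
    [0, 0, 0.6],
    [0, 0, 0.9],
    [0, 0, 1.2],
    [0, 0, 1.2]
  ],
  "spin": [0, 0, 0, 0, 0]
}}

```text
time_s: 11.65
tool_pos: [598.6, -119.9, 135.8]
ee_rot: [0.707, 0.707, 0.0, 0.0]
force: [-0.2, -0.6, 0.2]
grip_width: 21.3
grasp_force: 30.0
```

{"fn": "apply_moves", "kwargs": {
  "xyz": [
    [0, 0, 0.2],
    [0, 0, 0.4],
    [0, 0, 0.6],
    [0, 0, 0.6],
    [0, 0, 0.6]
  ],
  "spin": [0, 0, 0, 0, 0]
}}

```text
time_s: 12.28
tool_pos: [598.7, -120.0, 135.7]
ee_rot: [0.707, 0.707, 0.0, 0.0]
force: [-1.8, -0.3, 5.5]
grip_width: 21.5
grasp_force: 30.0
```

The tip is on the bar with about 6 N. Next I'll slide towards +y with a light preload; the hole is at least 16 mm away.

{"fn": "apply_moves", "kwargs": {
  "xyz": [
    [1.5, 0, -0.2],
    [4, 0, -0.2],
    [7, 0, -0.2],
    [10, 0, -0.2],
    [12, 0, -0.2]
  ],
  "spin": [0, 0, 0, 0, 0],
  "force": 45
}}

```text
time_s: 12.9
tool_pos: [598.7, -110.1, 135.7]
ee_rot: [0.707, 0.707, -0.001, 0.001]
force: [-1.8, -4.3, 4.8]
grip_width: 21.1
grasp_force: 45.0
```

{"fn": "apply_moves", "kwargs": {
  "xyz": [
    [0.7, 0, 0],
    [1.4, 0, 0],
    [2.1, 0, 0],
    [2.8, 0, 0],
    [3, 0, 0]
  ],
  "spin": [0, 0, 0, 0, 0]
}}

```text
time_s: 13.52
tool_pos: [598.7, -107.1, 135.7]
ee_rot: [0.707, 0.707, -0.001, 0.001]
force: [-1.0, -5.3, 5.3]
grip_width: 21.3
grasp_force: 45.0
```

{"fn": "apply_moves", "kwargs": {
  "xyz": [
    [0.7, 0, 0],
    [1.4, 0, 0],
    [2.1, 0, 0],
    [2.8, 0, 0],
    [3, 0, 0]
  ],
  "spin": [0, 0, 0, 0, 0]
}}

```text
time_s: 14.15
tool_pos: [598.6, -104.2, 135.7]
ee_rot: [0.707, 0.707, -0.001, 0.001]
force: [-1.0, -5.3, 5.6]
grip_width: 21.2
grasp_force: 45.0
```

{"fn": "apply_moves", "kwargs": {
  "xyz": [
    [0.7, 0, 0],
    [1.4, 0, 0],
    [2.1, 0, 0],
    [2.8, 0, 0],
    [3, 0, 0]
  ],
  "spin": [0, 0, 0, 0, 0]
}}

```text
time_s: 14.78
tool_pos: [598.6, -101.3, 135.7]
ee_rot: [0.707, 0.707, -0.001, 0.001]
force: [-1.0, -4.2, 5.4]
grip_width: 21.1
grasp_force: 45.0
```

{"fn": "apply_moves", "kwargs": {
  "xyz": [
    [0.7, 0, 0],
    [1.4, 0, 0],
    [2.1, 0, 0],
    [2.8, 0, 0],
    [3, 0, 0]
  ],
  "spin": [0, 0, 0, 0, 0]
}}

```text
time_s: 15.4
tool_pos: [598.7, -98.3, 135.7]
ee_rot: [0.708, 0.707, -0.001, 0.001]
force: [-1.2, -5.4, 7.0]
grip_width: 21.3
grasp_force: 45.0
```

{"fn": "apply_moves", "kwargs": {
  "xyz": [
    [0.7, 0, 0],
    [1.4, 0, 0],
    [2.1, 0, 0],
    [2.8, 0, 0],
    [3, 0, 0]
  ],
  "spin": [0, 0, 0, 0, 0]
}}

```text
time_s: 16.02
tool_pos: [598.6, -95.3, 135.7]
ee_rot: [0.708, 0.707, -0.001, 0.001]
force: [-1.9, -5.0, 4.8]
grip_width: 21.4
grasp_force: 45.0
```

{"fn": "apply_moves", "kwargs": {
  "xyz": [
    [0.7, 0, 0],
    [1.4, 0, 0],
    [2.1, 0, 0],
    [2.8, 0, 0],
    [3, 0, 0]
  ],
  "spin": [0, 0, 0, 0, 0]
}}

```text
time_s: 16.65
tool_pos: [598.6, -92.3, 135.7]
ee_rot: [0.708, 0.707, -0.001, 0.001]
force: [-2.0, -5.0, 5.0]
grip_width: 21.4
grasp_force: 45.0
```

{"fn": "apply_moves", "kwargs": {
  "xyz": [
    [0.7, 0, 0],
    [1.4, 0, 0],
    [2.1, 0, 0],
    [2.8, 0, 0],
    [3, 0, 0]
  ],
  "spin": [0, 0, 0, 0, 0]
}}

```text
time_s: 17.27
tool_pos: [598.6, -89.3, 135.7]
ee_rot: [0.708, 0.707, -0.001, 0.001]
force: [-2.0, -4.8, 6.0]
grip_width: 20.8
grasp_force: 45.0
```

{"fn": "apply_moves", "kwargs": {
  "xyz": [
    [0.7, 0, 0],
    [1.4, 0, 0],
    [2.1, 0, 0],
    [2.8, 0, 0],
    [3, 0, 0]
  ],
  "spin": [0, 0, 0, 0, 0]
}}

```text
time_s: 17.9
tool_pos: [598.6, -86.3, 135.7]
ee_rot: [0.708, 0.707, -0.001, 0.001]
force: [-1.2, -4.8, 5.4]
grip_width: 21.2
grasp_force: 45.0
```

{"fn": "apply_moves", "kwargs": {
  "xyz": [
    [0.7, 0, 0],
    [1.4, 0, 0],
    [2.1, 0, 0],
    [2.8, 0, 0],
    [3, 0, 0]
  ],
  "spin": [0, 0, 0, 0, 0]
}}

```text
time_s: 18.52
tool_pos: [598.6, -83.3, 135.7]
ee_rot: [0.708, 0.707, -0.001, 0.001]
force: [-1.7, -5.3, 5.8]
grip_width: 21.0
grasp_force: 45.0
```

{"fn": "apply_moves", "kwargs": {
  "xyz": [
    [0.7, 0, 0],
    [1.4, 0, 0],
    [2.1, 0, 0],
    [2.8, 0, 0],
    [3, 0, 0]
  ],
  "spin": [0, 0, 0, 0, 0]
}}

```text
time_s: 19.15
tool_pos: [598.6, -80.2, 135.6]
ee_rot: [0.707, 0.707, -0.001, 0.001]
force: [-1.9, -4.1, 5.9]
grip_width: 21.2
grasp_force: 45.0
```

{"fn": "apply_moves", "kwargs": {
  "xyz": [
    [0.7, 0, 0],
    [1.4, 0, 0],
    [2.1, 0, 0],
    [2.8, 0, 0],
    [3, 0, 0]
  ],
  "spin": [0, 0, 0, 0, 0]
}}

```text
time_s: 19.77
tool_pos: [598.6, -76.7, 135.6]
ee_rot: [0.707, 0.707, -0.001, 0.001]
force: [-0.9, -4.1, 5.5]
grip_width: 21.0
grasp_force: 45.0
```

{"fn": "apply_moves", "kwargs": {
  "xyz": [
    [0.7, 0, 0],
    [1.4, 0, 0],
    [2.1, 0, 0],
    [2.8, 0, 0],
    [3, 0, 0]
  ],
  "spin": [0, 0, 0, 0, 0]
}}

```text
time_s: 20.4
tool_pos: [598.4, -71.4, 134.9]
ee_rot: [0.707, 0.707, 0.0, -0.0]
force: [0.2, -1.2, -2.0]
grip_width: 21.5
grasp_force: 45.0
```

{"fn": "apply_moves", "kwargs": {
  "xyz": [
    [0.7, 0, 0],
    [1.4, 0, 0],
    [2.1, 0, 0],
    [2.8, 0, 0],
    [3, 0, 0]
  ],
  "spin": [0, 0, 0, 0, 0]
}}

```text
time_s: 21.02
tool_pos: [598.3, -68.9, 135.3]
ee_rot: [0.707, 0.707, -0.0, -0.0]
force: [-0.6, -1.6, -2.5]
grip_width: 21.2
grasp_force: 45.0
```

Fz has dropped and z sank, so the tip is over the hole. I'll ease down.

{"fn": "apply_moves", "kwargs": {
  "xyz": [
    [0, 0, 0.3],
    [0, 0, 0.6],
    [0, 0, 0.9],
    [0, 0, 1.2],
    [0, 0, 1.2]
  ],
  "spin": [0, 0, 0, 0, 0]
}}

```text
time_s: 21.65
tool_pos: [598.6, -69.0, 134.4]
ee_rot: [0.707, 0.707, 0.0, 0.0]
force: [-0.4, -2.2, 2.1]
grip_width: 21.3
grasp_force: 45.0
```

```bash
python3 -c "
from h import *
st()"
```

```text
t 21.65 tcp [598.63 -69.04 134.36] xang 90.0 z [ 0. -0. -1.] F [-0.4 -2.2  2.1] w 21.3 g 45.0 q [ 0.35  0.68 -0.46  1.72  0.38  0.83 -0.28]
```

{"fn": "apply_moves", "kwargs": {
  "xyz": [
    [-0.3, 0, 0.0],
    [-0.7, 0, 0.2],
    [-0.7, 0, 0.5],
    [-0.7, 0, 0.8],
    [-0.7, 0, 0.8]
  ],
  "spin": [0, 0, 0, 0, 0]
}}

```text
time_s: 22.28
tool_pos: [598.9, -69.6, 133.5]
ee_rot: [0.707, 0.707, 0.0, 0.0]
force: [-1.4, -1.7, 2.2]
grip_width: 21.1
grasp_force: 45.0
```

{"fn": "apply_moves", "kwargs": {
  "xyz": [
    [-0.3, -0.2, 0.2],
    [-0.6, -0.3, 0.4],
    [-0.6, -0.3, 0.7],
    [-0.6, -0.3, 1.0],
    [-0.6, -0.3, 1.0]
  ],
  "spin": [0, 0, 0, 0, 0]
}}

```text
time_s: 22.9
tool_pos: [598.2, -70.4, 132.1]
ee_rot: [0.707, 0.707, -0.0, -0.0]
force: [0.3, -2.5, -0.7]
grip_width: 21.1
grasp_force: 45.0
```

{"fn": "apply_moves", "kwargs": {
  "xyz": [
    [0, 0, 0.8],
    [0, 0, 1.6],
    [0, 0, 2.4],
    [0, 0, 3.2],
    [0, 0, 3.2]
  ],
  "spin": [0, 0, 0, 0, 0]
}}

```text
time_s: 23.52
tool_pos: [598.2, -70.4, 129.1]
ee_rot: [0.707, 0.707, -0.0, -0.0]
force: [0.5, -3.2, -0.7]
grip_width: 21.3
grasp_force: 45.0
```

{"fn": "apply_moves", "kwargs": {
  "xyz": [
    [0, 0, 1.2],
    [0, 0, 2.4],
    [0, 0, 3.6],
    [0, 0, 4.8],
    [0, 0, 5]
  ],
  "spin": [0, 0, 0, 0, 0]
}}

```text
time_s: 24.15
tool_pos: [598.3, -70.4, 124.1]
ee_rot: [0.707, 0.707, -0.0, 0.0]
force: [0.0, -2.2, 1.3]
grip_width: 21.0
grasp_force: 45.0
```

{"fn": "apply_moves", "kwargs": {
  "xyz": [
    [0, 0, 1.2],
    [0, 0, 2.4],
    [0, 0, 3.6],
    [0, 0, 4.8],
    [0, 0, 5]
  ],
  "spin": [0, 0, 0, 0, 0]
}}

```text
time_s: 24.78
tool_pos: [598.2, -70.4, 119.1]
ee_rot: [0.707, 0.707, -0.0, 0.0]
force: [-1.2, -3.0, 0.5]
grip_width: 20.9
grasp_force: 45.0
```

{"fn": "apply_moves", "kwargs": {
  "xyz": [
    [0, 0, 0.5],
    [0, 0, 1.0],
    [0, 0, 1.5],
    [0, 0, 2.0],
    [0, 0, 2.0]
  ],
  "spin": [0, 0, 0, 0, 0]
}}

```text
time_s: 25.4
tool_pos: [598.3, -70.3, 117.1]
ee_rot: [0.707, 0.707, -0.0, 0.0]
force: [-1.3, -4.1, 0.7]
grip_width: 20.9
grasp_force: 45.0
```

{"fn": "apply_moves", "kwargs": {
  "xyz": [
    [0, 0, 0.2],
    [0, 0, 0.4],
    [0, 0, 0.6],
    [0, 0, 0.8],
    [0, 0, 0.8]
  ],
  "spin": [0, 0, 0, 0, 0]
}}

```text
time_s: 26.02
tool_pos: [598.3, -70.4, 116.8]
ee_rot: [0.707, 0.707, -0.0, 0.0]
force: [-2.4, -4.3, 5.6]
grip_width: 21.1
grasp_force: 45.0
```

The collar is seated at TCP 116.8, as predicted. Now I'll release and rise.

{"fn": "apply_moves", "kwargs": {
  "xyz": [
    [0, 0, 0],
    [0, 0, 0],
    [0, 0, 0],
    [0, 0, 0],
    [0, 0, 0]
  ],
  "spin": [0, 0, 0, 0, 0],
  "gripper": 0
}}

```text
time_s: 26.65
tool_pos: [598.3, -70.1, 116.3]
ee_rot: [0.707, 0.707, 0.0, -0.0]
force: [-0.2, -0.3, 0.5]
grip_width: 46.9
grasp_force: 0.0
```

{"fn": "apply_moves", "kwargs": {
  "xyz": [
    [0, 0, -10],
    [0, 0, -30],
    [0, 0, -60],
    [0, 0, -100],
    [0, 0, -140]
  ],
  "spin": [0, 0, 0, 0, 0]
}}

```text
time_s: 27.28
tool_pos: [598.2, -70.2, 258.3]
ee_rot: [0.707, 0.707, 0.0, 0.0]
force: [0.9, -0.5, -0.2]
grip_width: 46.8
grasp_force: 0.0
```

Run:
```python
from h import *
st()
f=grab_frame("scene");w=pts(f);c=(252,200)
b=w[190:225,235:275];m=(b[...,2]>130)&(b[...,2]<150)&(abs(b[...,1]+70)<30);print(m.sum(),b[m].mean(0),np.percentile(b[m][:,2],95))
cv2.imwrite("pics/c5.png",cv2.resize(f["img"][c[1]-50:c[1]+50,c[0]-60:c[0]+60],(720,600),interpolation=cv2.INTER_CUBIC)[...,::-1])
```

```text
t 27.27 tcp [598.21 -70.15 258.35] xang 90.01 z [ 0.001  0.    -1.   ] F [ 0.9 -0.5 -0.2] w 46.8 g 0.0 q [ 0.39  0.55 -0.52  1.58  0.29  1.09 -0.2 ]
61 [601.20829944 -68.43447136 138.26968343] 141.80504816423513
```

View pics/c5.png

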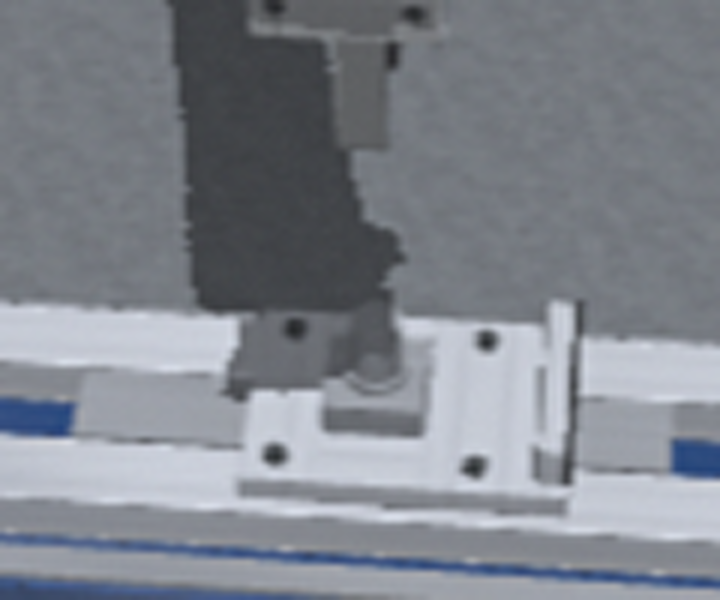

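The crop shows the pin upright with its collar flat on the bushing at crop (375,375). The head top measures z ≈ 141, which matches the expected 109 + 32, and the gripper is clear.

```bash
python3 -c "
from h import *
print(order.close_job())"
```

```text
the job is handed in; nothing more can be done
None
```

The pin is seated home through the bushing and the bar's hidden hole, with the collar flat; I released it, moved the arm clear and handed the job in at about 27 s of the 64 s allowed (the verdict was not shown).

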